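# Dock the router pallet and lock it

### The arm

A 7-joint arm with a two-finger parallel gripper is mounted at the origin on the work surface. World frame = base frame: x ahead of the robot, y to its left, z up, the work surface at z = 0. Lengths are in m, angles in rad, forces in N, time in s.
With the tool pointing down it reaches from about 0.4 to 0.85 m from the base axis. Payload 10.4 kg.
Tool frame: the origin (TCP) lies between the finger pads; the fingertips stand 22 mm ahead of it and the grasp point (between the pads) lies 3 mm ahead of it (r.nose_length is the distance from the TCP to the fingertips, in m); z points along the fingers, y is the line along which they close (so a half turn about z gives the same grasp; the last joint's range is limited). The gripper opens to 87 mm and grips with 3 to 60 N. Pads are 19 mm wide; open, the fingers measure 117 mm over their backs; the gripper's body (75 mm by 190 mm) begins 51 mm behind the grasp point.
Start: joints at [-1.124, 0.332, -0.065, 1.46, 0.022, 1.35, -0.088], TCP at [0.283, 0.557, 0.245] pointing down, gripper open.
Joint ranges: [-2.6, 2.6], [-0.5, 2.12], [-1.47, 1.34], [0.16, 2.42], [-1.27, 4.41], [0.06, 2.06], [-2.6, 2.6]. Speed limits (rad/s): [2.22, 2.22, 2.79, 2.79, 3.14, 3.14, 3.14].

### API

Orientations are given as a unit quaternion [x, y, z, w].
In Python, from bench import readout, cams, r gives the robot as it stands. The module is installed in compiled form; this text tells all that it offers.
- The arm moves only by the tool step_arm, never from a script. Its argument "deltas" is a list that holds one entry, the list of rows, each a list of 7 numbers: the turn, a rotation vector about the tool's x, y, z in rad, then the shift along the tool's x, y, z in m, then the opening in per cent of the stroke, from 0 (shut) to 100 (fully open). A call has 1 to 20 rows; each row is the pose to reach, as a shift and turn from the pose commanded when the call began, along the tool's axes at that moment; what a row does not reach only later rows make up. A row lasts 1/8 s, in which the tool goes at most 62.5 mm and 10.7 degrees, less where a joint would pass 70% of its speed; a pose out of reach is approached as far as the arm can. A call with a gripper value outside its range is refused whole. The fingers move at their own pace and stop on an object; "squeeze" is the grip in N (left out, the last holds). Time passes only in rows, so rows that repeat a pose let the fingers close. It gives the time, the measured TCP pose, the force, the opening and the grip force at its end, in the units of the state.
- readout.read_state(): the state, without advancing time (a new reading comes with each control period).
- cams.camera(name): name is "side" or "top"; returns a dict with "img" (400x640x3 uint8, red, green, blue), "fx", "fy", "cx", "cy" (pixels), "k1" (the pictures are not rectified: a ray, as slopes to the right and down, at radius r is drawn at 1 + k1 r^2 times it, then the intrinsics apply), "origin" and "rotation" of the camera in the world. Camera axes: x right, y up, looking along -z (the intrinsics and any distortion apply to the point x, -y, -z); pixel columns grow to the right and rows downward; lengths in m; the calibration is good to about 2 mm. A picture is of the moment at which its call begins. There is no depth.
- r.close_job(): hands the job in; it is judged then, once.
The state is a dict: "time": time; "joint_positions": joint angles; "joint_vel": joint speeds; "joint_torque": joint torques, N m; "ee_pos": TCP position; "eef_rot": TCP orientation; "ft_force": force on the tool from outside, world axes, zero at the start; "torque": the same for the moment, N m; "width": finger opening in m; "grip_force": force on a finger pad.
Only numpy, scipy, OpenCV 4.12 (cv2) and the standard library are available. Lean on these libraries where they do the work, as an engineer would, in place of code of your own. Each camera call takes 0.05 s, during which the arm holds its last target. There are 200 camera calls.

### The job

With a fingertip, push the plywood pallet along its rails until you feel it drop into the locating notches and its top sits flush with the blue side guides. Then push the red knob of the lock bolt so that the bolt goes fully home over the edge of the pallet. Only push: do not lift the pallet off its rails, and leave the other things on the bench alone.

Things in the scene. Friction and masses are not known exactly. Their poses are not given: they have to be found in the camera images.
- dock: Pallet dock fixed to the bench. Origin at bench level straight below the pallet origin when home; +y along the rails, the way to push; +x towards the lock bolt; z up. Dark base 174 mm wide, y -235 to +120. Two bright rails, |x| 22 to 67, tops 25 above the bench; open channel between them, floor at 8. Blue side guides |x| 67 to 77, tops at 39. No end stop: the notches alone locate the pallet.
- notch (a point): Middle of the dark floor of one of four notches in the rails, each 22 mm long (along y), 8 deep, floor 17 above the bench: this one at dock x = +52, y = +55; its twin at x = -52, y = +55; the other pair at x = +32 and -32, y = -55. Only the matching feet of the pallet meet each pair, so the pallet drops level, 8 mm, and further pushing meets a hard stop.
- pallet: Loose plywood pallet 130 (x) by 150 (y) mm, about 0.45 kg, metal workpiece on top. Origin at its centre, at the underside of its four 10 mm feet; plywood 10 to 22 mm above the origin. Axes as the dock. Origin 25 mm above the bench on the rails, 17 when home (plywood top 39, flush with the guides). Starts 60 to 130 mm short of home (dock -y). 2 mm side play, 3 mm play either way along y in the notches.
- push_edge (a point): Middle of the rear (-y) edge of the plywood, half way up its 12 mm thickness, 75 mm behind the pallet centre, 16 mm above the pallet origin: 41 mm above the bench on the rails, 33 mm when home. Push here with a fingertip; sliding takes 2 to 5 N. The workpiece and its two yellow clamps begin 43 mm ahead of this edge and rise 17 mm above the plywood.
- bolt (a joint): Lock bolt: steel tongue 24 mm wide with a red upright knob, grey housing on the +x side of the dock at dock y = +30 mm. Slides towards dock -x, no spring, about 2.5 N friction. In m: 0 drawn back, 0.034 fully home (hard stop, tongue 21 mm over the pallet). Starts at 0 to 0.008. Tongue 41.5 to 49.5 mm above the bench; it passes over the pallet only when the pallet is down.
- bolt_knob (a point): Centre of the top of the red knob on the bolt, 82 mm above the bench. The knob is an upright cylinder 14 mm in diameter and 32 mm tall, standing on the tongue. At bolt value 0 it is at dock x = 104 mm, y = 30 mm; it moves towards -x as the bolt goes home. Push on its outer (+x) side, above the tongue and the housing (housing no higher than 50 mm).
- screwdriver: Bystander: orange-handled screwdriver 190 mm long lying beside the dock on its +x side, behind the bolt. Origin near its middle.
- jar: Bystander: small jar, 50 mm in diameter, 60 mm tall, standing beyond the +y end of the dock. Origin under its centre.
- mug: Bystander: blue mug, 80 mm in diameter, 90 mm tall. Origin under its centre.
- tape: Bystander: yellow roll of tape, 90 mm in diameter, 30 mm high, lying flat. Origin under its centre.
- multimeter: Bystander: yellow multimeter 150 by 78 by 40 mm lying on its back. Origin under its centre.
- wrench: Bystander: steel wrench 180 mm long lying on the bench. Origin near its middle.
- timber: Bystander: length of timber 220 by 45 by 35 mm lying on the bench. Origin under its centre.
Things that resemble listed ones, but are neither listed nor needed, are in the scene too. Leave any green or pink look-alike of the pallet alone.

How it is judged:
On the way, in this order (a step that is already met when the one before it is completed fails the run):
1. the pallet has dropped home into the notches while the bolt is still drawn back (z of pallet in the frame of dock between 0.014 and 0.0195 m and y of pallet in the frame of dock between -0.006 and 0.006 m and x of pallet in the frame of dock between -0.006 and 0.006 m and angle between pallet's own z axis and vertical below 0.03 rad and angle between the y axis of pallet and the y axis of dock, either way round below 0.06 rad and value of joint bolt below 0.015 m), for 0.2 s.
2. the bolt is pushed home over the pallet (value of joint bolt above 0.029 m), for 0.2 s.
At the end, for the whole second after the job is handed in: The pallet rests in the notches: its origin within 6 mm of home along and across the rails, level within 0.03 rad, square to the dock within 0.06 rad, feet 14 to 19.5 mm above the bench (flush with the guides); the bolt value is above 0.029 m; the pallet is at rest (z of pallet in the frame of dock between 0.014 and 0.0195 m and y of pallet in the frame of dock between -0.006 and 0.006 m and x of pallet in the frame of dock between -0.006 and 0.006 m and angle between pallet's own z axis and vertical below 0.03 rad and angle between the y axis of pallet and the y axis of dock, either way round below 0.06 rad and value of joint bolt above 0.029 m and linear speed of pallet below 0.01 m/s); the robot touches nothing.
It fails at once if the pallet is lifted off its rails or tipped (z of pallet in the frame of dock above 0.033 m or angle between pallet's own z axis and vertical above 0.2 rad).
It fails at once if a bystander is moved by more than 25 mm (distance of any of screwdriver, jar, mug, tape, multimeter, wrench, timber from where it was at the start of the episode above 0.025 m).
It fails at once if the mug or the jar is tipped over (angle between any of mug, jar's own z axis and vertical above 0.4 rad).
It also fails if it takes over 48 s, if anything falls off the work surface, if the arm or the gripper's body presses on something with over 40 N, if the wrist force passes 120 N, or if a joint passes its speed limit or range.

## Working session

There is one attempt and no reset: what is moved stays moved. The work goes in short steps, Python scripts to look and compute and a tool call to move; the robot and the scene stay as the last step left them, time stands still between calls to the robot, and variables do not carry over. Pictures are saved under pics/ and viewed, at most 10 in all, crops included, and the job is handed in when it is done.

Besides the shell and the picture viewer there is one more tool, called after "Call:" in YAML: its name, and indented under it one key for each argument. step_arm: Moves the arm, as the interface text tells. Its arguments: {"type":"object","properties":{"deltas":{"type":"array"},"squeeze":{"type":"number"}},"required":["deltas"]}

```bash
mkdir -p pics; cat > h.py <<'E'
import numpy as np, cv2
from bench import readout, cams, r
def ray(c,u,v):
    K=np.array([[c['fx'],0,c['cx']],[0,c['fy'],c['cy']],[0,0,1.]])
    xd=np.array([(u-c['cx'])/c['fx'],(v-c['cy'])/c['fy']]);x=xd.copy()
    for _ in range(20): x=xd/(1+c['k1']*(x@x))
    return np.array(c['origin']),np.array(c['rotation'])@np.array([x[0],-x[1],-1.])
def onz(c,u,v,z):
    o,d=ray(c,u,v); return o+d*(z-o[2])/d[2]
def proj(c,p):
    q=np.array(c['rotation']).T@(np.array(p)-np.array(c['origin'])); x=np.array([q[0],-q[1]])/-q[2]
    x=x*(1+c['k1']*(x@x)); return np.array([c['fx']*x[0]+c['cx'],c['fy']*x[1]+c['cy']])
def save(c,n): cv2.imwrite('pics/'+n,c['img'][:,:,::-1])
E
python3 - <<'E'
from h import *
for n in('top','side'):
    c=cams.camera(n); save(c,n+'1.png'); print(n,c['origin'],c['rotation'],c['fx'],c['k1'])
s=readout.read_state();print(s['time'],s['ee_pos'],s['eef_rot'],r.nose_length)
E
```

```text
top [0.46091451 0.04901871 1.55575639] [ 0.02006698 -0.02542619 -0.69622488  0.71709256] 435.61764349340683 0.018717918718689927
side [-0.20199237 -0.73429973  0.85233643] [ 0.41778192 -0.1681807  -0.32075093  0.83324208] 472.4700233302009 -0.023990191250438105
0.1 [0.28277955 0.5569941  0.24382916] [ 2.32716067e-01  9.72544493e-01 -6.55119055e-04 -1.12709355e-04] 0.022
```

View pics/top1.png

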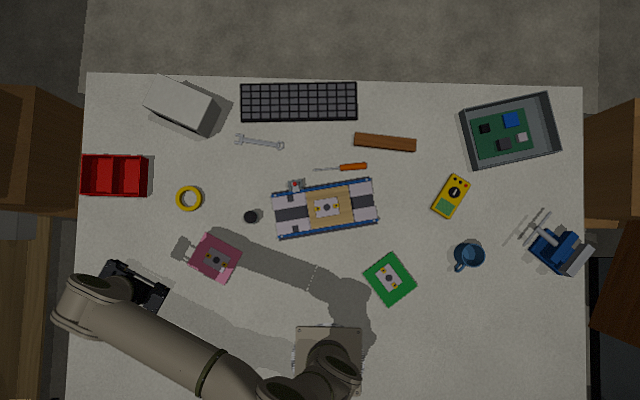

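View pics/side1.png

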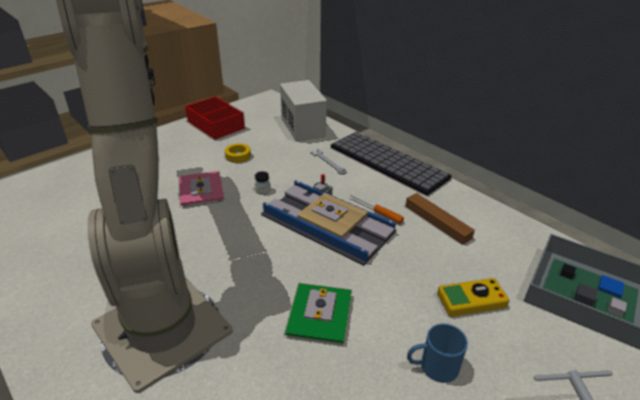

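```bash
sed -i "s/np.array(c\['rotation'\])/Rm(c)/g; 2a from scipy.spatial.transform import Rotation as Rot\ndef Rm(c): return Rot.from_quat(c['rotation']).as_matrix()" h.py
python3 - <<'E'
from h import *
c=cams.camera('top'); im=c['img']
hsv=cv2.cvtColor(im,cv2.COLOR_RGB2HSV)
def m(lo,hi,box):
    k=cv2.inRange(hsv,lo,hi); z=np.zeros_like(k); a,b,e,f=box; z[b:f,a:e]=k[b:f,a:e]; return z
box=(255,165,395,250)
for nm,lo,hi,z in(('blue',(100,110,40),(125,255,255),.039),('ply',(12,60,120),(25,150,255),.047),('red',(0,120,60),(8,255,255),.082),('red2',(172,120,60),(180,255,255),.082)):
    k=m(lo,hi,box)
    cs,_=cv2.findContours(k,cv2.RETR_EXTERNAL,cv2.CHAIN_APPROX_NONE)
    for q in cs:
        if cv2.contourArea(q)<(3 if 'red' in nm else 25): continue
        P=np.array([onz(c,*p,z)[:2] for p in q[:,0].astype(float)],np.float32)
        ce,sz,an=cv2.minAreaRect(P)
        print(nm,cv2.contourArea(q),cv2.boundingRect(q),np.round(ce,4),np.round(sz,4),round(an,1),P.mean(0))
cr=cv2.resize(im[165:255,250:395],None,fx=5.4,fy=5.4,interpolation=cv2.INTER_CUBIC); cv2.imwrite('pics/crop1.png',cr[:,:,::-1])
E
```

```text
blue 183.0 (283, 220, 90, 18) [0.4583 0.0134] [0.0114 0.3147] 11.1 [0.45812812 0.01334756]
blue 169.0 (276, 178, 90, 19) [0.6003 0.0416] [0.0119 0.3149] 11.6 [0.6000679  0.04138019]
ply 381.5 (307, 200, 46, 29) [0.5181 0.0077] [0.0985 0.1461] 10.5 [0.49727535 0.02405329]
ply 98.5 (339, 195, 12, 17) [ 0.5465 -0.0422] [0.0526 0.0366] 8.8 [ 0.5439038  -0.04468956]
ply 130.5 (306, 186, 42, 11) [0.5869 0.021 ] [0.016  0.1446] 10.7 [0.5870559  0.01996295]
red 7.5 (293, 182, 4, 4) [0.6061 0.1308] [0.0102 0.0102] 1.9 [0.6066248  0.13135965]
```

View pics/crop1.png

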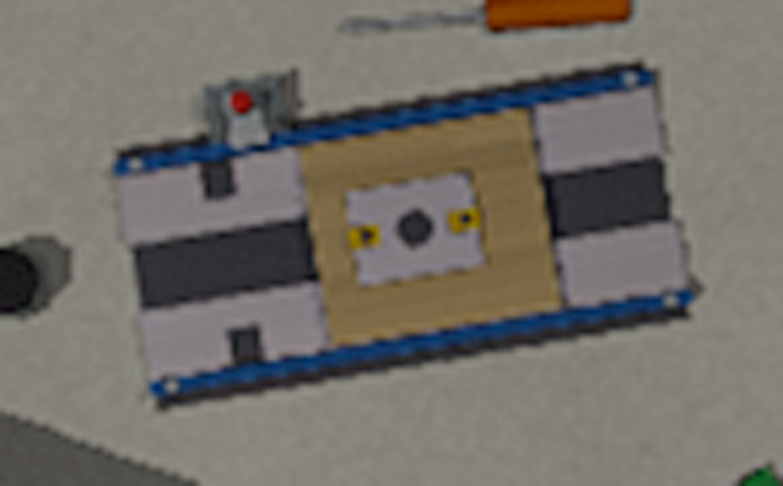

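The top view shows the dock with its +y end to the left. The notches are at crop (218,180) and (246,344), the plywood rear edge runs (535,110)–(560,305), and the knob is at (241,101). Next I turn these into dock poses.

```bash
python3 - <<'E'
from h import *
c=cams.camera('top')
f=lambda u,v,z: onz(c,250+(u+.5)/5.4-.5,165+(v+.5)/5.4-.5,z)[:2]
n1,n2=f(218,180,.017),f(246,344,.017)
a=np.radians(11.2); X=np.array([np.cos(a),np.sin(a)]);Y=np.array([-np.sin(a),np.cos(a)])
print('notch',n1,n2,np.linalg.norm(n1-n2), np.degrees(np.arctan2(*(n1-n2)[::-1])))
D=(n1+n2)/2-.055*Y; print('dock from notches',D)
k=f(241,101,.082); print('knob',k,[ (k-D)@X,(k-D)@Y])
for p in((533,110),(560,305),(300,150),(329,345)):
    w=f(*p,.047); print('ply',w,(w-D)@X,(w-D)@Y)
for g in([.4583,.0134],[.6003,.0416]): print('guide',(g-D)@X,(g-D)@Y)
# side view knob
s=cams.camera('side'); h=cv2.cvtColor(s['img'],cv2.COLOR_RGB2HSV)
m=cv2.inRange(h,(0,120,60),(8,255,255))|cv2.inRange(h,(172,120,60),(180,255,255)); m[:165]=0;m[200:]=0;m[:,:305]=0;m[:,340:]=0
ys,xs=np.nonzero(m);print('side knob px',xs.mean(),ys.min(),ys.max(),'pred top/bot',proj(s,[*k,.082]),proj(s,[*k,.050]))
S=readout.read_state(); R=Rot.from_quat(S['eef_rot']); print(S['time'],S['ee_pos']);print(R.as_matrix().round(3))
E
```

```text
notch [0.56076059 0.1487181 ] [0.45415587 0.12684138] 0.10882626698166012 11.596861903670195
dock from notches [0.51814112 0.08382721]
knob [0.60673899 0.13174077] [np.float64(0.09621699428873766), np.float64(0.02979231217349151)]
ply [ 0.61004267 -0.05446228] 0.06329073196449803 -0.15350622084452828
ply [ 0.48509434 -0.07493118] -0.06325374495192007 -0.14931603871683397
ply [0.57971209 0.09475108] 0.06252015295927635 -0.0012433704485652706
ply [0.4551952  0.07225538] -0.06399477592208618 0.0008748190854051124
guide -0.07238083929358179 -0.05746273045318395
guide 0.07239220147040658 -0.05738107294557275
side knob px 322.5 175 183 pred top/bot [322.5075895  174.20880563] [322.36679962 183.08746493]
0.25 [0.28287368 0.55717415 0.2441931 ]
[[-0.892  0.453 -0.   ]
 [ 0.453  0.892 -0.001]
 [-0.    -0.001 -1.   ]]
```

Call:
step_arm:
  deltas:
    - [[0, 0, 0.065, -0.039, -0.0335, 0, 0], [0, 0, 0.13, -0.078, -0.067, 0, 0], [0, 0, 0.195, -0.117, -0.1, 0, 0], [0, 0, 0.26, -0.156, -0.134, 0, 0], [0, 0, 0.325, -0.195, -0.168, 0, 0], [0, 0, 0.39, -0.234, -0.201, 0, 0], [0, 0, 0.455, -0.273, -0.235, 0, 0], [0, 0, 0.52, -0.312, -0.268, 0, 0], [0, 0, 0.585, -0.351, -0.302, 0, 0], [0, 0, 0.65, -0.39, -0.335, 0, 0], [0, 0, 0.715, -0.429, -0.369, 0.01, 0], [0, 0, 0.78, -0.468, -0.402, 0.03, 0], [0, 0, 0.845, -0.507, -0.436, 0.05, 0], [0, 0, 0.905, -0.545, -0.469, 0.07, 0], [0, 0, 0.905, -0.545, -0.469, 0.09, 0], [0, 0, 0.905, -0.545, -0.469, 0.1, 0], [0, 0, 0.905, -0.545, -0.469, 0.1, 0]]
  squeeze: 20

```text
time: 2.38
ee_pos: [0.5563, -0.1067, 0.1442]
eef_rot: [0.634, 0.773, -0.0, -0.001]
ft_force: [0.5, 0.8, -0.4]
width: 0.0004
grip_force: 0.0
```

```bash
python3 - <<'E'
from h import *
s=cams.camera('side'); im=s['img'][150:270,240:440]; cv2.imwrite('pics/s2.png',cv2.resize(im,None,fx=4,fy=4,interpolation=cv2.INTER_CUBIC)[:,:,::-1])
E
```

```text
(no output)
```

View pics/s2.png

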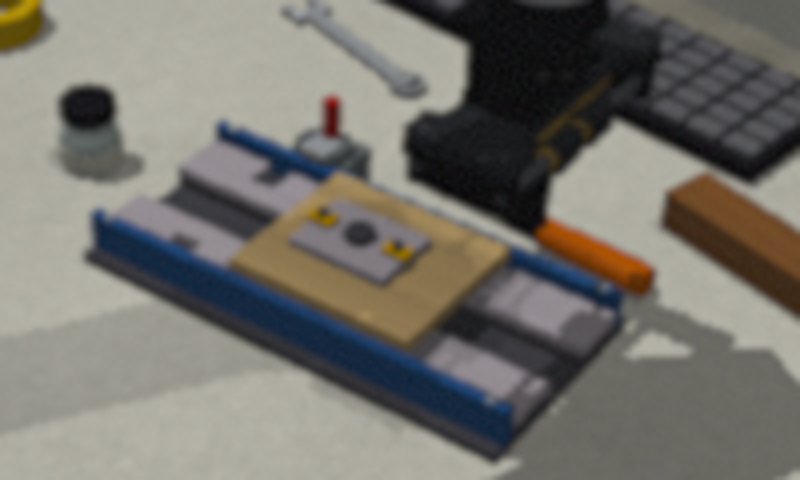

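Call:
step_arm:
  deltas:
    - [[0, 0, 0, 0, 0, 0.03, 0], [0, 0, 0, 0, 0, 0.06, 0], [0, 0, 0, 0, 0, 0.08, 0], [0, 0, 0, 0, 0, 0.092, 0], [0, 0, 0, 0, 0, 0.092, 0]]

```text
time: 3.05
ee_pos: [0.5566, -0.1072, 0.0526]
eef_rot: [0.634, 0.773, 0.0, -0.0]
ft_force: [-0.0, -0.2, -0.0]
width: 0.0003
grip_force: 0.0
```

The side view shows the gripper behind the pallet's rear edge, with the rails clear there. The knob is at (332,115) in the crop. Pushing now.

Call:
step_arm:
  deltas:
    - [[0, 0, 0, 0.01, 0, 0, 0], [0, 0, 0, 0.02, 0, 0, 0], [0, 0, 0, 0.026, 0, 0, 0], [0, 0, 0, 0.032, 0, 0, 0], [0, 0, 0, 0.038, 0, 0, 0], [0, 0, 0, 0.044, 0, 0, 0], [0, 0, 0, 0.05, 0, 0, 0], [0, 0, 0, 0.056, 0, 0, 0], [0, 0, 0, 0.062, 0, 0, 0], [0, 0, 0, 0.068, 0, 0, 0], [0, 0, 0, 0.074, 0, 0, 0], [0, 0, 0, 0.08, 0, 0, 0], [0, 0, 0, 0.086, 0, 0, 0], [0, 0, 0, 0.09, 0, 0, 0]]

```text
time: 4.8
ee_pos: [0.5389, -0.0188, 0.0525]
eef_rot: [0.634, 0.773, 0.0, -0.0]
ft_force: [1.0, -2.5, 1.6]
width: 0.0004
grip_force: 1.4
```

```bash
python3 - <<'E'
from h import *
S=readout.read_state();D=np.array([.518,.084]);a=np.radians(11.2)
d=S['ee_pos'][:2]-D;print('tcp dock y',-d[0]*np.sin(a)+d[1]*np.cos(a),'x',d[0]*np.cos(a)+d[1]*np.sin(a),S['ft_force'])
c=cams.camera('top'); cv2.imwrite('pics/t3.png',cv2.resize(c['img'][165:255,250:395],None,fx=5.4,fy=5.4,interpolation=cv2.INTER_CUBIC)[:,:,::-1])
E
```

```text
tcp dock y -0.10491735048222434 x 0.0005769612482320573 [ 1.04692267 -2.50059177  1.63634214]
```

View pics/t3.png

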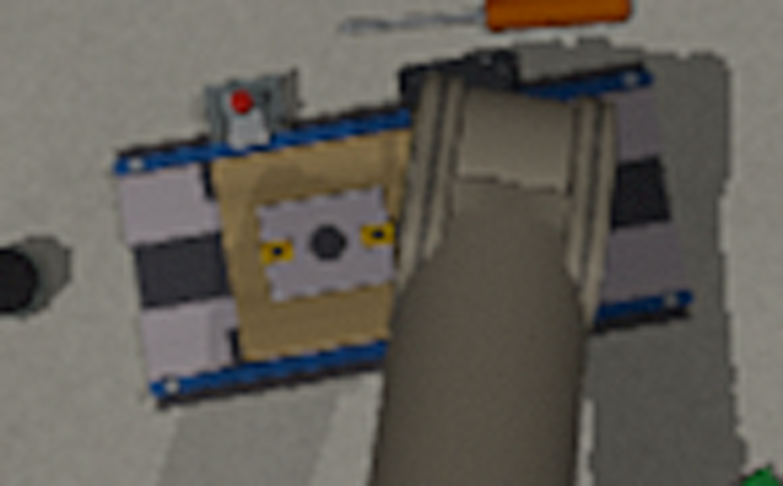

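The pallet is about 20 mm short of home: its front edge runs (213,165)–(245,360) in the crop. Pushing on slowly.

Call:
step_arm:
  deltas:
    - [[0, 0, 0, 0.003, 0, 0, 0], [0, 0, 0, 0.006, 0, 0, 0], [0, 0, 0, 0.009, 0, 0, 0], [0, 0, 0, 0.012, 0, 0, 0], [0, 0, 0, 0.0145, 0, 0, 0], [0, 0, 0, 0.017, 0, 0, 0], [0, 0, 0, 0.019, 0, 0, 0]]

```text
time: 5.72
ee_pos: [0.5352, -0.0004, 0.0524]
eef_rot: [0.634, 0.773, -0.0, -0.0]
ft_force: [-0.5, -2.0, -0.7]
width: 0.0002
grip_force: 0.7
```

Call:
step_arm:
  deltas:
    - [[0, 0, 0, 0.0015, 0, 0, 0], [0, 0, 0, 0.003, 0, 0, 0], [0, 0, 0, 0.003, 0, 0, 0]]

```text
time: 6.1
ee_pos: [0.5349, 0.002, 0.0526]
eef_rot: [0.635, 0.773, 0.0, 0.0]
ft_force: [0.8, -3.3, -1.9]
width: 0.0005
grip_force: 1.3
```

Call:
step_arm:
  deltas:
    - [[0, 0, 0, 0.001, 0, 0, 0], [0, 0, 0, 0.002, 0, 0, 0], [0, 0, 0, 0.002, 0, 0, 0]]

```text
time: 6.48
ee_pos: [0.5349, 0.0023, 0.0527]
eef_rot: [0.635, 0.772, -0.0, 0.001]
ft_force: [2.9, -9.0, -1.9]
width: 0.0005
grip_force: 4.4
```

```bash
python3 - <<'E'
from h import *
s=cams.camera('side'); im=s['img'][170:260,250:400]; cv2.imwrite('pics/s4.png',cv2.resize(im,None,fx=5.3,fy=5.3,interpolation=cv2.INTER_CUBIC)[:,:,::-1])
E
```

```text
(no output)
```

View pics/s4.png

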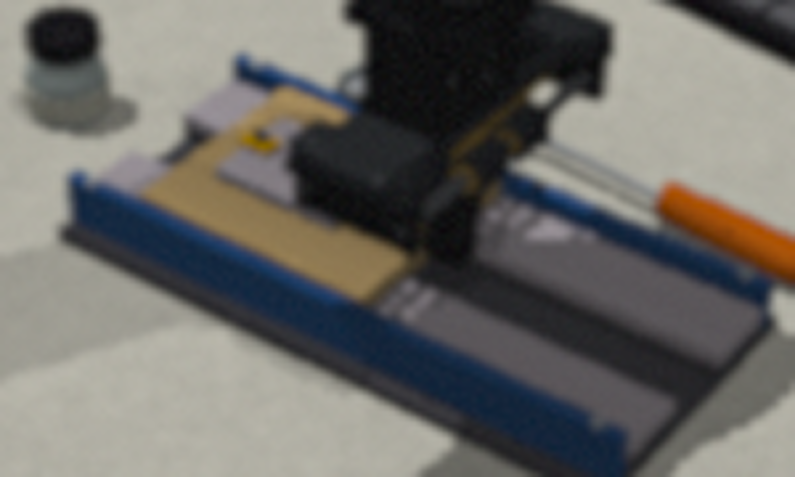

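The hard stop shows: 9 N, and the finger stopped advancing. The plywood is flush with the blue guide in the crop. Now I retreat and go outside the knob.

Call:
step_arm:
  deltas:
    - [[0, 0, 0, -0.01, 0, 0, 0], [0, 0, 0, -0.03, 0, 0, 0], [0, 0, 0, -0.03, 0, -0.03, 0], [0, 0, 0, -0.03, 0, -0.07, 0], [0, 0, 0, -0.03, 0.01, -0.11, 0], [0, 0, 0, -0.01, 0.04, -0.12, 0], [0, 0, 0, 0.02, 0.075, -0.12, 0], [0, 0, 0, 0.05, 0.11, -0.12, 0], [0, 0, 0, 0.085, 0.14, -0.12, 0], [0, 0, 0, 0.112, 0.155, -0.12, 0], [0, 0, 0, 0.112, 0.155, -0.1, 0], [0, 0, 0, 0.112, 0.155, -0.07, 0], [0, 0, 0, 0.112, 0.155, -0.07, 0]]

```text
time: 8.15
ee_pos: [0.6626, 0.143, 0.1197]
eef_rot: [0.635, 0.773, -0.002, -0.002]
ft_force: [0.4, -0.5, 0.7]
width: 0.0009
grip_force: 0.0
```

```bash
python3 - <<'E'
from h import *
S=readout.read_state();D=np.array([.518,.084]);a=np.radians(11.2)
d=S['ee_pos'][:2]-D;print('tcp dock y',-d[0]*np.sin(a)+d[1]*np.cos(a),'x',d[0]*np.cos(a)+d[1]*np.sin(a))
im=[cv2.resize(cams.camera('side')['img'][140:240,250:390],(560,400),interpolation=cv2.INTER_CUBIC)]
cv2.imwrite('pics/s5.png',im[0][:,:,::-1])
E
```

```text
tcp dock y 0.029739380869257318 x 0.15332373777642908
```

View pics/s5.png

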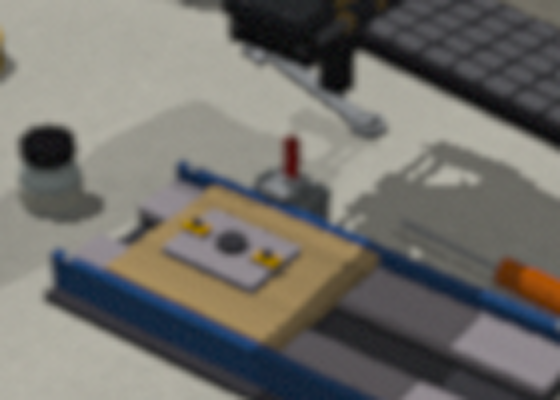

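```bash
python3 - <<'E'
from h import *
D=np.array([.518,.084]);a=np.radians(11.2);X=np.array([np.cos(a),np.sin(a)]);Y=np.array([-np.sin(a),np.cos(a)])
s=cams.camera('side');t=cams.camera('top')
def crop(p): q=proj(s,p); return ((q-[250,140]+.5)*4-.5).round(1)
for y0 in(-.003,0,.003):
  for z in(.039,.047):
    print(y0,z,[crop([*(D+x*X+(y+y0)*Y),z]) for x in(-.065,.065) for y in(-.075,.075)])
print('guide',[crop([*(D+x*X+y*Y),.039]) for x in(-.067,.067) for y in(-.075,.075)])
cr=s['img'][170:235,265:365]; cv2.imwrite('pics/s6.png',cv2.resize(cr,None,fx=8,fy=8,interpolation=cv2.INTER_CUBIC)[:,:,::-1])
E
```

```text
-0.003 0.039 [array([277.9, 347.6]), array([109.5, 267. ]), array([385.2, 256.6]), array([221.4, 185.2])]
-0.003 0.047 [array([278. , 338.4]), array([109. , 258.1]), array([385.7, 247.6]), array([221.3, 176.5])]
0 0.039 [array([274.4, 345.9]), array([106.3, 265.5]), array([381.7, 255.1]), array([218.3, 183.9])]
0 0.047 [array([274.5, 336.7]), array([105.8, 256.5]), array([382.2, 246.1]), array([218.2, 175.2])]
0.003 0.039 [array([270.8, 344.2]), array([103.1, 264. ]), array([378.3, 253.6]), array([215.2, 182.5])]
0.003 0.047 [array([270.9, 335. ]), array([102.6, 255. ]), array([378.8, 244.6]), array([215.1, 173.8])]
guide [array([272.6, 347.4]), array([104.5, 266.8]), array([383.3, 253.7]), array([219.9, 182.7])]
```

View pics/s6.png

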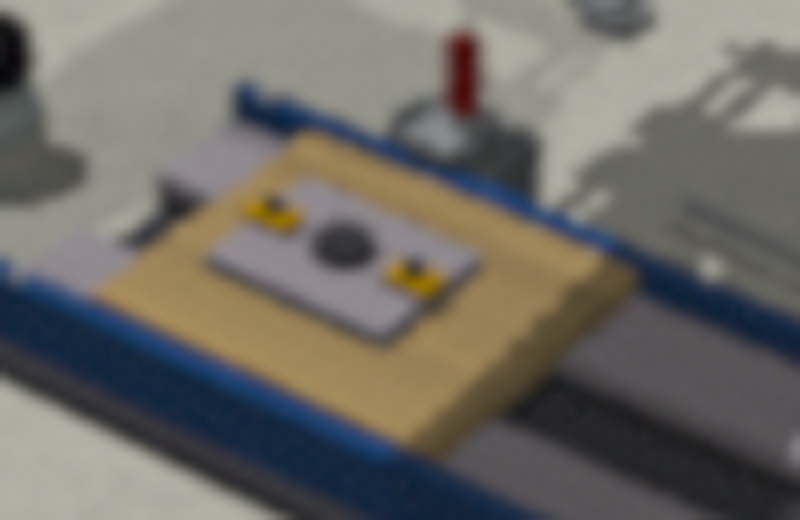

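The plywood corners at (640,270) and (410,448) match the z = 39 mm prediction, with y about +2 mm, so the pallet is home. Next I lower beside the knob and push.

Call:
step_arm:
  deltas:
    - [[0, 0, 0, 0, 0, 0.02, 0], [0, 0, 0, 0, 0, 0.04, 0], [0, 0, 0, 0, 0, 0.04, 0], [0, 0, 0, 0, -0.01, 0.04, 0], [0, 0, 0, 0, -0.02, 0.04, 0], [0, 0, 0, 0, -0.026, 0.04, 0], [0, 0, 0, 0, -0.031, 0.04, 0], [0, 0, 0, 0, -0.036, 0.04, 0], [0, 0, 0, 0, -0.041, 0.04, 0], [0, 0, 0, 0, -0.046, 0.04, 0], [0, 0, 0, 0, -0.051, 0.04, 0], [0, 0, 0, 0, -0.054, 0.04, 0]]

```text
time: 9.8
ee_pos: [0.6116, 0.1337, 0.0826]
eef_rot: [0.635, 0.773, 0.0, 0.0]
ft_force: [3.1, 1.0, -0.7]
width: 0.0005
grip_force: 1.2
```

Call:
step_arm:
  deltas:
    - [[0, 0, 0, 0, -0.003, 0, 0], [0, 0, 0, 0, -0.006, 0, 0], [0, 0, 0, 0, -0.009, 0, 0], [0, 0, 0, 0, -0.009, 0, 0]]

```text
time: 10.3
ee_pos: [0.6025, 0.132, 0.0826]
eef_rot: [0.635, 0.773, -0.0, -0.0]
ft_force: [0.8, 0.3, -0.1]
width: 0.0001
grip_force: 0.5
```

Call:
step_arm:
  deltas:
    - [[0, 0, 0, 0, -0.002, 0, 0], [0, 0, 0, 0, -0.004, 0, 0], [0, 0, 0, 0, -0.006, 0, 0], [0, 0, 0, 0, -0.006, 0, 0]]

```text
time: 10.8
ee_pos: [0.5967, 0.1308, 0.0825]
eef_rot: [0.635, 0.773, -0.0, -0.0]
ft_force: [1.0, -0.3, -0.2]
width: 0.0005
grip_force: 0.7
```

Call:
step_arm:
  deltas:
    - [[0, 0, 0, 0, -0.002, 0, 0], [0, 0, 0, 0, -0.004, 0, 0], [0, 0, 0, 0, -0.006, 0, 0], [0, 0, 0, 0, -0.006, 0, 0]]

```text
time: 11.3
ee_pos: [0.5955, 0.1306, 0.0834]
eef_rot: [0.634, 0.773, 0.004, 0.004]
ft_force: [24.3, 4.3, -15.8]
width: 0.0002
grip_force: 12.2
```

```bash
python3 - <<'E'
from h import *
s=cams.camera('side'); cr=s['img'][140:240,260:390]; cv2.imwrite('pics/s7.png',cv2.resize(cr,None,fx=6,fy=6,interpolation=cv2.INTER_CUBIC)[:,:,::-1])
E
```

```text
(no output)
```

View pics/s7.png

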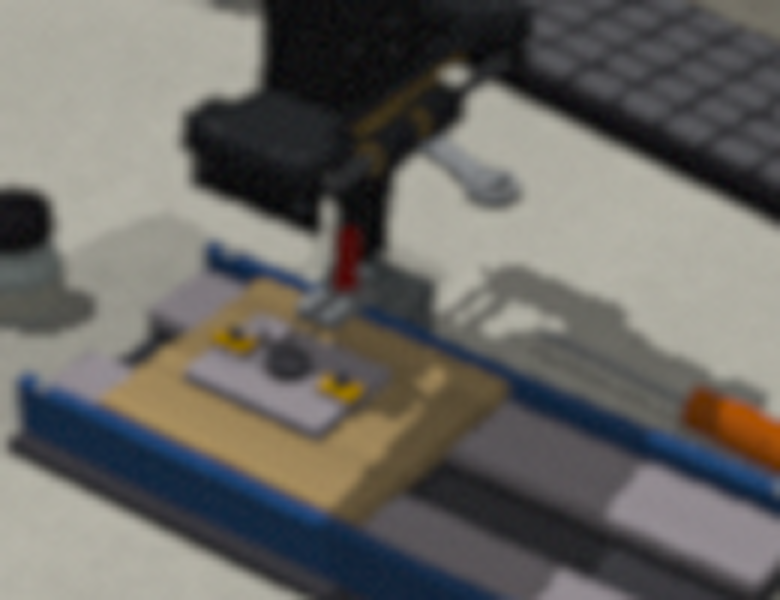

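There is a hard stop at 24 N, and the tongue shows over the pallet at (330,305). Retreating and checking.

Call:
step_arm:
  deltas:
    - [[0, 0, 0, 0, 0.006, 0, 0], [0, 0, 0, 0, 0.03, 0, 0], [0, 0, 0, 0, 0.06, -0.01, 0], [0, 0, 0, 0, 0.09, -0.05, 0], [0, 0, 0, 0, 0.12, -0.1, 0], [0, 0, 0, 0, 0.12, -0.13, 0], [0, 0, 0, 0, 0.12, -0.13, 0]]

```text
time: 12.22
ee_pos: [0.7096, 0.1529, 0.215]
eef_rot: [0.635, 0.773, 0.001, 0.001]
ft_force: [-0.8, -0.9, -0.8]
width: 0.0005
grip_force: 0.0
```

```bash
python3 - <<'E'
from h import *
D=np.array([.518,.084]);a=np.radians(11.2);X=np.array([np.cos(a),np.sin(a)]);Y=np.array([-np.sin(a),np.cos(a)])
for n,z in(('side',None),('top',None)):
    s=cams.camera(n);h=cv2.cvtColor(s['img'],cv2.COLOR_RGB2HSV)
    m=cv2.inRange(h,(0,120,50),(8,255,255))|cv2.inRange(h,(172,120,50),(180,255,255))
    p=proj(s,[*(D+.08*X+.03*Y),.07]).astype(int);w=np.zeros_like(m);w[p[1]-15:p[1]+15,p[0]-15:p[0]+15]=1;m*=w
    ys,xs=np.nonzero(m)
    print(n,len(xs)); 
    if len(xs):
        u=(xs.mean(),ys.mean());zz=.066 if n=='side' else .082
        d=onz(s,*u,zz)[:2]-D;print('knob dock',d@X,d@Y)
print(readout.read_state()['ee_pos'],readout.read_state()['ft_force'])
E
```

```text
side 27
knob dock 0.07009599281232509 0.02997779257064606
top 0
[0.70809141 0.15295135 0.21167525] [ 0.06276064 -0.03597385  0.07949095]
```

The knob is at dock x = 70 mm, which puts the bolt at 0.034 (fully home).

```bash
python3 -c "
from bench import r; print(r.close_job())"
```

```text
the job is handed in; nothing more can be done
None
```

The job is handed in: the pallet was pushed to its hard stop in the notches and sits flush with the guides, the lock bolt is fully home over it at about 0.034 m, and the arm is clear; the judge's verdict was not reported.

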